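Level the outfeed shelf with its push-and-turn foot

ROBOT

A 7-joint arm with a two-finger parallel gripper is mounted at the origin on the work surface. World frame = base frame: x ahead of the robot, y to its left, z up, the work surface at z = 0. Lengths are in m, angles in rad, forces in N, time in s.
With the tool pointing down it reaches from about 0.4 to 0.85 m from the base axis. Payload 10.4 kg.
Tool frame: the origin (TCP) lies between the finger pads, 19 mm behind the fingertips; this is the grasp point; z points along the fingers, y is the line along which they close (so a half turn about z gives the same grasp; the last joint's range is limited). The gripper opens to 85 mm and grips with 20 to 120 N. Pads are 22 mm wide; open, the fingers measure 114 mm over their backs; the gripper's body (76 mm by 85 mm) begins 54 mm behind the grasp point. The pads swing forward as they close: fully open they stand 13 mm farther back than shut.
Start: joints at [1.215, 0.332, -0.065, 1.46, 0.022, 1.35, -0.088], TCP at [0.204, -0.591, 0.25] pointing down, gripper open.
Joint ranges: [-2.6, 2.6], [-0.5, 2.12], [-1.47, 1.34], [0.16, 2.42], [-1.27, 4.41], [0.06, 2.06], [-2.6, 2.6]. Speed limits (rad/s): [2.22, 2.22, 2.79, 2.79, 3.14, 3.14, 3.14].

INTERFACE

Orientations are given as a unit quaternion [x, y, z, w].
In Python, from workcell import get_obs, camera, hand_in gives the robot as it stands. The module is installed in compiled form; this text tells all that it offers.
- The arm moves only by the tool move_arm, never from a script. Its argument "plan" is a list of rows, each an object with "delta_pos": the shift along the tool's x, y, z in normalised numbers (1 is 0.75 m), a list of three; "turn": the turn, a rotation vector about the tool's x, y, z in a scale on which 1.0 is pi rad, a list of three; "fingers": the closure, from 0 (fully open) to 1 (shut). A call has 1 to 12 rows; each row is the pose to reach, as a shift and turn from the pose commanded when the call began, along the tool's axes at that moment; what a row does not reach only later rows make up. A row lasts 1/8 s, in which the tool goes at most 62.5 mm and 10.7 degrees, less where a joint would pass 70% of its speed; a pose out of reach is approached as far as the arm can. A call with a gripper value outside its range is refused whole. The fingers move at their own pace and stop on an object; "force" is the grip in N (left out, the last holds). Time passes only in rows, so rows that repeat a pose let the fingers close. It gives the time, the measured TCP pose, the force, the opening and the grip force at its end, in the units of the state.
- get_obs(): the state, without advancing time (a new reading comes with each control period).
- camera(name): name is "side" or "top"; returns a dict with "color" (420x560x3 uint8, red, green, blue), "range_z" (420x560 float32, m along the optical axis (not along the pixel's ray), 0 where there is no reading), "fx", "fy", "cx", "cy" (pixels), "R" (3x3) and "t" (3): a world point X has camera coordinates R X + t. Camera axes: x right, y down, z forward; pixel columns grow to the right and rows downward; lengths in m; the calibration is good to about 2 mm. A picture is of the moment at which its call begins.
- hand_in(): hands the job in; it is judged then, once.
The state is a dict: "clock": time; "joint_pos": joint angles; "joint_velocities": joint speeds; "tau": joint torques, N m; "position": TCP position; "ee_rot": TCP orientation; "ft_force": force on the tool from outside, world axes, zero at the start; "torque": the same for the moment, N m; "grip_width": opening from 0.0 (shut) to 1.0 (fully open); "grasp_force": force on a finger pad.
Only numpy, scipy, OpenCV 4.12 (cv2) and the standard library are available. Lean on these libraries where they do the work, as an engineer would, in place of code of your own. Each camera call takes 0.05 s, during which the arm holds its last target. There are 200 camera calls.

TASK

Rest the spirit level upright, lying along the shelf, down in both saddle notches of the low plywood shelf (its middle about midway between the saddles) and let go of it. Then take the black knob of the shelf's levelling foot, press it all the way down and turn it clockwise until the bubble of the level stands centred between the two lines. Finish while still holding the knob, pressed down and turned, since the shelf sinks back if the knob is let go; leave the screwdriver, glue bottle and wood offcut where they are.

Things in the scene. Friction and masses are not known exactly. Their poses are not given: they have to be found in the camera images.
- level: Torpedo spirit level, aluminium with black rubber end caps, 230 long (its x axis), 26 wide (y), 42 high (z), about 0.3 kg. It stands on its narrow lower edge; origin at the centre of its underside, so it is gripped across its width. A green vial with two black lines is let into the middle of its top edge. Either end may point either way.
- bubble_mid (a point): Middle of the white bubble (20 mm long) in the vial, 40 mm above the level's origin; it moves along the level's x axis and is centred when it lies above the origin. The lines stand 26 mm apart inside, so it is between them within 3 mm of the middle. It floats to the higher end, 500 mm per rad of tilt, and takes about 1 s to settle; stops at +-36 mm.
- shelf: Plywood shelf board 130 wide (x), 330 long (y), 18 thick, top about 75 mm above the bench, hinged about its x axis at its -y end (its origin, at mid-thickness); its +y end, by the foot, starts 1 to 3.5 degrees low. The board's middle is 155 mm from the origin along y.
- seat (a point): The level's place: midway between two dark wooden saddles on the shelf, at their notch floors (8 mm above the board); axes as the shelf's. Saddles at 75 mm either side along y, each 24 long; notches run along y, 33 wide, cheeks 12 mm high, then flared to 20 mm above the floor. The level's origin belongs here, its x axis along this y, either way round.
- knob_grip (a point): Grip point on the axis of the black foot knob beyond the shelf's +y end, about 124 mm above the bench. The grip bar is 16 wide (this x), 48 long (this y), 30 high, its top 10 mm above this point; below the bar a disc of 52 diameter, 20 mm under this point: fingertips stay above it, so put the TCP here or up to 5 mm higher. The axes turn with the knob.
- knob (a joint): Turn of the knob in rad, 0 at the start (end stop), growing clockwise seen from above, to 1.6. Each rad raises the shelf's foot end by 0.045 rad of tilt; 0.45 to 1.35 rad are needed. The shelf's weight turns it back to 0 (under 0.15 N m) when let go.
- press (a joint): How far the knob is pushed down, in m: 0 = up, 0.008 = fully down on its stop. A spring resists with 3 N at first and 6 N when fully down and lifts it again when let go.
- screwdriver: Screwdriver lying on the bench, bystander.
- glue: Glue bottle, 60 diameter, 170 high, standing on the bench, bystander.
- offcut: Wood offcut 120 x 70 x 30 on the bench, bystander.
There are look-alikes about, which are no part of the job. There is more than one size of the level; the job needs the middle-sized.

How it is judged:
By the outcome, as a careful person would: the job done as asked, in the order asked, and still so for the second after the job is handed in, while the arm keeps its last pose, push and grip.
It also fails if it takes over 58 s, if anything falls off the work surface, if the arm or the gripper's body presses on something with over 40 N, if the wrist force passes 120 N, or if a joint passes its speed limit or range.

## Working session

There is one attempt and no reset: what is moved stays moved. The work goes in short steps, Python scripts to look and compute and a tool call to move; the robot and the scene stay as the last step left them, time stands still between calls to the robot, and variables do not carry over. Pictures are saved under pics/ and viewed, at most 10 in all, crops included, and the job is handed in when it is done.

Besides the shell and the picture viewer there is one more tool, called by a JSON object that holds its "fn" and its "kwargs", one argument or row to a line. move_arm: Moves the arm, as the interface text tells. Its arguments: {"type":"object","properties":{"plan":{"type":"array","items":{"type":"object","properties":{"delta_pos":{"type":"array","items":{"type":"number"}},"turn":{"type":"array","items":{"type":"number"}},"fingers":{"type":"number"}}}},"force":{"type":"number"}},"required":["plan"]}

```bash
mkdir -p pics; cat > h.py <<'E'
import numpy as np, cv2
from workcell import get_obs, camera, hand_in
def cloud(c):
    z=c["range_z"]; v,u=np.mgrid[:z.shape[0],:z.shape[1]]
    P=np.stack([(u-c["cx"])/c["fx"]*z,(v-c["cy"])/c["fy"]*z,z],-1)
    W=(P-c["t"])@c["R"]; W[z<=0]=np.nan
    return W
def save(n,c,k=None):
    im=c["color"][:,:,::-1]
    cv2.imwrite(n,im if k is None else k(im))
E
python3 - <<'E'
from h import *
import pickle
d={n:camera(n) for n in("top","side")}
pickle.dump(d,open("c0.pkl","wb"))
for n in d:
    save(f"pics/{n}0.png",d[n]); c=d[n]; print(n,c["fx"],c["cx"],c["cy"],"campos",(-c["R"].T@c["t"]).round(3), c["R"].round(2).tolist())
o=get_obs(); print({k:np.round(o[k],3) for k in o})
E
```

```text
top 442.1813471987717 286.6426853962888 201.70572984435867 campos [ 0.422 -0.022  1.393] [[0.01, -1.0, -0.02], [-1.0, -0.01, -0.07], [0.07, 0.02, -1.0]]
side 541.3706399929727 279.3117239834014 205.08515529869936 campos [0.333 1.066 0.939] [[-0.99, -0.15, -0.01], [-0.09, 0.6, -0.79], [0.13, -0.78, -0.61]]
{'clock': np.float64(0.1), 'joint_pos': array([ 1.215,  0.333, -0.065,  1.461,  0.022,  1.35 , -0.088]), 'joint_velocities': array([ 0.002, -0.001, -0.001, -0.001,  0.   , -0.   ,  0.001]), 'tau': array([ 2.0000e-03, -6.2675e+01,  5.0000e-02, -3.9243e+01,  1.7000e-02,
        7.0000e-03, -0.0000e+00]), 'position': array([ 0.204, -0.59 ,  0.249]), 'ee_rot': array([ 0.986,  0.166, -0.   , -0.001]), 'ft_force': array([0.622, 0.908, 0.766]), 'torque': array([-0.026,  0.025,  0.024]), 'grasp_force': np.float64(0.0), 'grip_width': np.float64(1.002)}
```

View pics/top0.png

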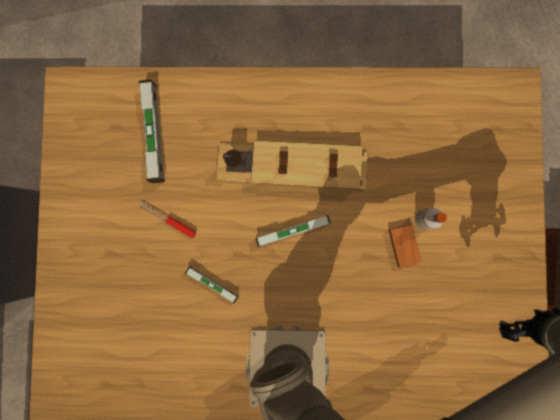

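View pics/side0.png

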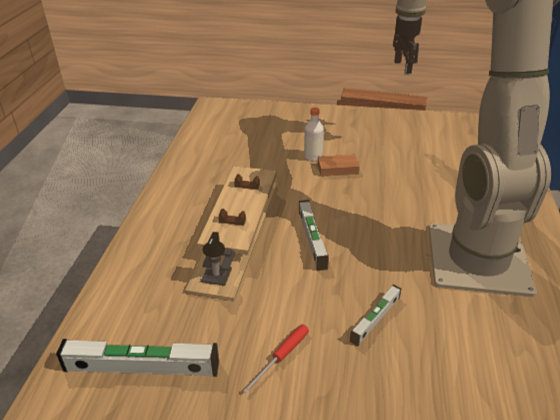

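The top view shows three levels: large at (150,130), middle at (293,231) and small at (211,285). The shelf is at (293,163) with saddles at (283,162) and (333,165), and the knob is at (233,158). The level at (293,231) looks middle-sized. I'll measure all three and confirm with a crop.

```bash
cat >> h.py <<'E'
def ray(c,u,v,z):
    d=c["R"].T@np.array([(u-c["cx"])/c["fx"],(v-c["cy"])/c["fy"],1]); o=-c["R"].T@c["t"]
    return o+d*(z-o[2])/d[2]
def pix(c,X):
    p=c["R"]@X+c["t"]; return np.array([p[0]/p[2]*c["fx"]+c["cx"],p[1]/p[2]*c["fy"]+c["cy"]])
E
cat > m.py <<'E'
from h import *
import pickle
d=pickle.load(open("c0.pkl","rb"))
for n,b in (("top",{'L':(130,70,175,190),'M':(245,205,345,255),'S':(175,255,250,310)}),):
    c=d[n]; W=cloud(c)
    for k,(u0,v0,u1,v1) in b.items():
        Z=W[v0:v1,u0:u1]; m=(Z[...,2]>0.022)&(Z[...,2]<0.08)
        m=cv2.morphologyEx(m.astype(np.uint8),cv2.MORPH_OPEN,np.ones((2,2)))
        p=Z[m>0]; h=np.percentile(p[:,2],80)
        cn=max(cv2.findContours(m,0,1)[0],key=cv2.contourArea)
        q=np.argwhere(m>0); P=np.array([ray(c,u+u0,v+v0,h)[:2] for v,u in q])
        r=cv2.minAreaRect((P*1000).astype(np.float32)); print(k,"h",h.round(3),"rect mm",np.round(r[0]),np.round(r[1]),round(r[2],1))
        # vial green / bubble
        hsv=cv2.cvtColor(c["color"][v0:v1,u0:u1],cv2.COLOR_RGB2HSV)
        g=(hsv[...,0]>45)&(hsv[...,0]<85)&(hsv[...,1]>120)
        a=np.argwhere(g); G=np.array([ray(c,u+u0,v+v0,h)[:2] for v,u in a]); rg=cv2.minAreaRect((G*1000).astype(np.float32)); print("  green",np.round(rg[0]),np.round(rg[1]),round(rg[2],1))
c=d["top"];W=cloud(c)
Z=W[130:195,210:375]
hsv=cv2.cvtColor(c["color"],cv2.COLOR_RGB2HSV)[130:195,210:375]
# board
m=(Z[...,2]>0.05)&(Z[...,2]<0.09)
p=Z[m];r=cv2.minAreaRect((p[:,:2]*1000).astype(np.float32));print("board",r,"z",np.percentile(p[:,2],[5,50,95]))
A=np.c_[p[:,:2],np.ones(len(p))];print("plane",np.linalg.lstsq(A,p[:,2],rcond=None)[0])
# saddles: high pts
m=(Z[...,2]>0.078)&(hsv[...,2]<110)
num,l,st,ce=cv2.connectedComponentsWithStats(m.astype(np.uint8))
for i in range(1,num):
    if st[i,4]>15:
        q=Z[l==i]; print("blob",ce[i]+[210,130],st[i],q.min(0).round(3),q.max(0).round(3),"mean",q.mean(0).round(3))
        rr=cv2.minAreaRect((q[:,:2]*1000).astype(np.float32)); print("   ",np.round(rr[0],1),np.round(rr[1],1),round(rr[2],1))
m=(Z[...,2]>0.122)&(Z[...,2]<0.15); q=Z[m]; print("knob top",len(q),q.mean(0),q.max(0),q.min(0)); rr=cv2.minAreaRect((q[:,:2]*1000).astype(np.float32));print(rr)
t=d["top"]["color"][125:250,205:345,::-1]; s=d["side"]["color"][165:305,180:340,::-1]
cv2.imwrite("pics/crop.png",np.vstack([cv2.resize(t,(400,357),interpolation=2)[:290],cv2.resize(s,(400,350),interpolation=2)[:300]]) if 0 else np.hstack([cv2.resize(t,(400,357),interpolation=2),cv2.resize(s,(400,357),interpolation=2)]))
E
python3 m.py
```

```text
L h nan rect mm [nan nan] [0. 0.] 0.0
  green [nan nan] [0. 0.] 0.0
M h nan rect mm [nan nan] [0. 0.] 0.0
  green [nan nan] [0. 0.] 0.0
S h nan rect mm [nan nan] [0. 0.] 0.0
  green [nan nan] [0. 0.] 0.0
board ((625.313720703125, -29.120376586914062), (389.1008605957031, 131.0719757080078), 86.79936981201172) z [0.05661729 0.06691151 0.07666512]
plane [ 0.00178356 -0.04877533  0.06327669]
blob [232.03375527 157.71729958] [ 13  19  18  18 237] [0.61  0.141 0.097] [0.661 0.188 0.138] mean [0.633 0.163 0.115]
    [635.4 163.6] [46.7 50.3] 79.3
blob [283.42222222 153.57777778] [70 21  8  6 45] [0.644 0.003 0.078] [0.659 0.024 0.096] mean [0.651 0.014 0.089]
    [651.3  13.8] [14.7 20.7] 0.1
blob [332.9921875 164.890625 ] [119  24   9  23 128] [ 0.586 -0.144  0.078] [ 0.649 -0.121  0.107] mean [ 0.618 -0.133  0.091]
    [ 617.6 -132.7] [22.8 63.6] 88.8
blob [282.05 169.7 ] [69 37  8  6 40] [0.595 0.006 0.081] [0.611 0.027 0.097] mean [0.603 0.018 0.088]
    [603.5  16.4] [16.  20.9] 0.4
knob top 99 [0.63518171 0.16455689 0.13128115] [0.64513425 0.18801466 0.13840734] [0.62621729 0.14097662 0.12221686]
((635.6998291015625, 164.84181213378906), (47.0594367980957, 16.44892692565918), 82.7155532836914)
```

View pics/crop.png

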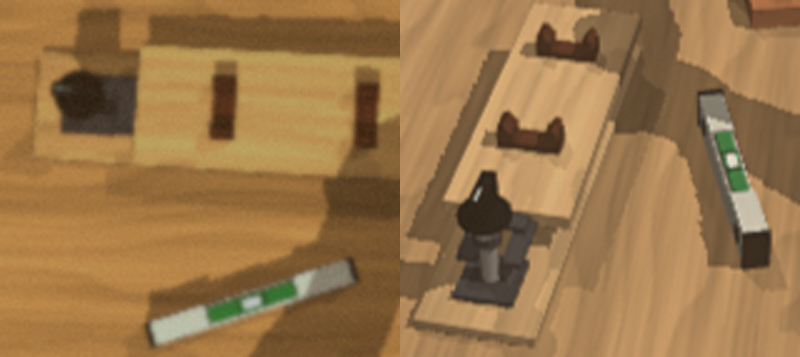

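The three levels give no depth readings, so I'll measure them by colour at their heights. The crop confirms that (293,231) is a level with a green vial and black ends, and it shows two saddles and a black bar knob standing at the foot.

```bash
cat > m2.py <<'E'
from h import *
import pickle
d=pickle.load(open("c0.pkl","rb")); c=d["top"]
for k,(u0,v0,u1,v1),h in (('L',(135,72,172,188),.06),('M',(250,208,338,252),.042),('S',(178,260,245,308),.03)):
    hsv=cv2.cvtColor(c["color"],cv2.COLOR_RGB2HSV)[v0:v1,u0:u1].astype(int)
    m=((hsv[...,1]<70)|((hsv[...,0]>40)&(hsv[...,0]<90)&(hsv[...,1]>90))|(hsv[...,2]<45)).astype(np.uint8)
    n,l,st,_=cv2.connectedComponentsWithStats(m); m=l==1+np.argmax(st[1:,4])
    f=lambda M:cv2.minAreaRect(np.array([ray(c,u+u0,v+v0,h)[:2]*1000 for v,u in np.argwhere(M)],np.float32))
    print(k,np.round(np.r_[f(m)[0],f(m)[1],f(m)[2]],1))
    g=((hsv[...,0]>45)&(hsv[...,0]<85)&(hsv[...,1]>120)); print("  green",np.round(np.r_[f(g)[0],f(g)[1],f(g)[2]],1))
# cross-check in side view: green centroid ray intersect with top ray
def gc(c,b):
    u0,v0,u1,v1=b; hsv=cv2.cvtColor(c["color"],cv2.COLOR_RGB2HSV)[v0:v1,u0:u1]
    g=((hsv[...,0]>45)&(hsv[...,0]<85)&(hsv[...,1]>120)).astype(np.uint8); x,y=cv2.minAreaRect(np.argwhere(g)[:,::-1].astype(np.float32))[0]; return x+u0,y+v0
a=gc(d["top"],(250,208,338,252)); s=gc(d["side"],(295,195,330,270)); print(a,s)
P=[np.c_[np.diag([1]*2),[0,0]]]
K=lambda c:np.array([[c["fx"],0,c["cx"]],[0,c["fy"],c["cy"]],[0,0,1]])@np.c_[c["R"],c["t"]]
X=cv2.triangulatePoints(K(d["top"]),K(d["side"]),np.array(a,float),np.array(s,float)); print("vial xyz",(X[:3]/X[3]).ravel())
E
python3 m2.py
```

```text
L [729.2 426.3 302.9  43.8   5.6]
  green [727.  428.  126.1  20.    6.2]
M [422.3 -14.9  27.3 225.5  18.2]
  green [423.3 -15.5  12.5  90.6  18.9]
S [255.7 233.  171.4  21.5  59.3]
  green [255.  233.7  68.    8.7  59.5]
(292.75000762939453, 230.24999809265137) (311.8803539276123, 228.03778457641602)
vial xyz [ 0.42353751 -0.01546161  0.03698264]
```

The middle level is 226x27 mm, centred at (0.423,-0.015), long axis at 108.5 deg, with its vial triangulated at z≈0.037. The sizes fit, since the others measure 303 and 171 mm. Next I'll write a helper that gives the move numbers.

```bash
cat >> h.py <<'E'
from scipy.spatial.transform import Rotation as Ro
def go(x,y,z,yaw):
    """tool-frame delta and rotvec to reach TCP x,y,z pointing down with tool x at yaw deg"""
    o=get_obs(); R=Ro.from_quat(o["ee_rot"])
    a=np.radians(yaw); T=Ro.from_matrix(np.array([[np.cos(a),np.sin(a),0],[np.sin(a),-np.cos(a),0],[0,0,-1]]))
    dp=R.inv().apply(np.array([x,y,z])-o["position"]); r=(R.inv()*T).as_rotvec()
    cur=R.as_matrix()[:,0]; print("clk",round(float(o["clock"]),2),"pos",o["position"].round(4),"yaw",np.degrees(np.arctan2(cur[1],cur[0])).round(1),"q",o["joint_pos"].round(2),"w",o["grip_width"].round(3),"gf",o["grasp_force"].round(1),"F",o["ft_force"].round(1),"\n dpos",dp.round(4),"turn",r.round(4))
E
python3 -c "
from h import *
go(.4228,-.0152,.20,108.5)"
```

```text
Traceback (most recent call last):
  File "h.py", line 22, in go
    cur=R.as_matrix()[:,0]; print("clk",round(float(o["clock"]),2),"pos",o["position"].round(4),"yaw",np.degrees(np.arctan2(cur[1],cur[0])).round(1),"q",o["joint_pos"].round(2),"w",o["grip_width"].round(3),"gf",o["grasp_force"].round(1),"F",o["ft_force"].round(1),"\n dpos",dp.round(4),"turn",r.round(4))
                                                                                                                                                                                     ^^^^^^^^^^^^^^^^^^^^^
AttributeError: 'float' object has no attribute 'round'
```

```bash
sed -i 's/o\["grip_width"\].round(3)/round(float(o["grip_width"]),3)/; s/o\["grasp_force"\].round(1)/round(float(o["grasp_force"]),1)/' h.py
python3 -c "
from h import *
go(.4228,-.0152,.20,108.5)"
```

```text
clk 0.1 pos [ 0.2041 -0.5904  0.2493] yaw 19.1 q [ 1.22  0.33 -0.06  1.46  0.02  1.35 -0.09] w 1.002 gf 0.0 F [0.6 0.9 0.8] 
 dpos [ 0.3946 -0.4721  0.0499] turn [-1.1000e-03 -1.0000e-03 -1.5608e+00]
```

Careful with the scale: shifts go in shares of 0.75 m and turns go in shares of pi rad. That gives: -0.472 m is -0.6293, 0.395 m is 0.5267, -1.561 rad is -0.4969.

{"fn": "move_arm", "kwargs": {
  "plan": [
    {"delta_pos": [0.5267, -0.6293, 0.0667], "turn": [0, 0, -0.4969], "fingers": 0},
    {"delta_pos": [0.5267, -0.6293, 0.0667], "turn": [0, 0, -0.4969], "fingers": 0},
    {"delta_pos": [0.5267, -0.6293, 0.0667], "turn": [0, 0, -0.4969], "fingers": 0},
    {"delta_pos": [0.5267, -0.6293, 0.0667], "turn": [0, 0, -0.4969], "fingers": 0},
    {"delta_pos": [0.5267, -0.6293, 0.0667], "turn": [0, 0, -0.4969], "fingers": 0},
    {"delta_pos": [0.5267, -0.6293, 0.0667], "turn": [0, 0, -0.4969], "fingers": 0},
    {"delta_pos": [0.5267, -0.6293, 0.0667], "turn": [0, 0, -0.4969], "fingers": 0},
    {"delta_pos": [0.5267, -0.6293, 0.0667], "turn": [0, 0, -0.4969], "fingers": 0},
    {"delta_pos": [0.5267, -0.6293, 0.0667], "turn": [0, 0, -0.4969], "fingers": 0},
    {"delta_pos": [0.5267, -0.6293, 0.0667], "turn": [0, 0, -0.4969], "fingers": 0},
    {"delta_pos": [0.5267, -0.6293, 0.0667], "turn": [0, 0, -0.4969], "fingers": 0},
    {"delta_pos": [0.5267, -0.6293, 0.0667], "turn": [0, 0, -0.4969], "fingers": 0}
  ]
}}

```text
clock: 1.6
position: [0.423, -0.0161, 0.1997]
ee_rot: [0.584, 0.812, -0.0, -0.0]
ft_force: [-0.2, -0.9, 0.8]
grip_width: 1.003
grasp_force: 0.0
```

```bash
python3 -c "
from h import *
go(.4228,-.0152,.027,108.5)"
```

```text
clk 1.6 pos [ 0.423  -0.0161  0.1997] yaw 108.5 q [ 0.69 -0.05 -0.73  1.99 -0.04  1.19  0.3 ] w 1.003 gf 0.0 F [-0.2 -0.9  0.8] 
 dpos [0.0009 0.0002 0.1727] turn [-0.0007 -0.      0.0001]
```

To row units: 0.172 m is 0.2293, 0.16 m is 0.2133.

{"fn": "move_arm", "kwargs": {
  "plan": [
    {"delta_pos": [0.0013, 0, 0.0827], "turn": [0, 0, 0], "fingers": 0},
    {"delta_pos": [0.0013, 0, 0.16], "turn": [0, 0, 0], "fingers": 0},
    {"delta_pos": [0.0013, 0, 0.2133], "turn": [0, 0, 0], "fingers": 0},
    {"delta_pos": [0.0013, 0, 0.2293], "turn": [0, 0, 0], "fingers": 0},
    {"delta_pos": [0.0013, 0, 0.2293], "turn": [0, 0, 0], "fingers": 0.4},
    {"delta_pos": [0.0013, 0, 0.2293], "turn": [0, 0, 0], "fingers": 0.9},
    {"delta_pos": [0.0013, 0, 0.2293], "turn": [0, 0, 0], "fingers": 1},
    {"delta_pos": [0.0013, 0, 0.2293], "turn": [0, 0, 0], "fingers": 1},
    {"delta_pos": [0.0013, 0, 0.2293], "turn": [0, 0, 0], "fingers": 1},
    {"delta_pos": [0.0013, 0, 0.2293], "turn": [0, 0, 0], "fingers": 1}
  ],
  "force": 50
}}

```text
clock: 2.85
position: [0.4237, -0.015, 0.0292]
ee_rot: [0.584, 0.811, -0.0, 0.001]
ft_force: [-3.4, -0.7, 10.1]
grip_width: 0.291
grasp_force: 49.5
```

```bash
python3 -c "
from h import *
go(.622,-.059,.16,86.5)"
```

```text
clk 2.85 pos [ 0.4237 -0.015   0.0292] yaw 108.5 q [ 0.61  0.24 -0.73  2.16  0.22  0.81  0.07] w 0.291 gf 49.5 F [-3.4 -0.7 10.1] 
 dpos [-0.1048  0.1742 -0.1305] turn [0.0012 0.0014 0.3837]
```

Gripped: the opening is about 25 mm, which matches the level's width. Next I lift and carry it over the seat.

To row units: 0.174 m is 0.232, 0.165 m is 0.22, 0.384 rad is 0.1222.

{"fn": "move_arm", "kwargs": {
  "plan": [
    {"delta_pos": [0, 0, -0.04], "turn": [0, 0, 0], "fingers": 1},
    {"delta_pos": [0, 0, -0.1067], "turn": [0, 0, 0], "fingers": 1},
    {"delta_pos": [0, 0, -0.1733], "turn": [0, 0, 0], "fingers": 1},
    {"delta_pos": [-0.0333, 0.06, -0.1867], "turn": [0, 0, 0.0318], "fingers": 1},
    {"delta_pos": [-0.0733, 0.12, -0.1867], "turn": [0, 0, 0.0637], "fingers": 1},
    {"delta_pos": [-0.1067, 0.18, -0.1867], "turn": [0, 0, 0.0955], "fingers": 1},
    {"delta_pos": [-0.1333, 0.22, -0.1867], "turn": [0, 0, 0.1146], "fingers": 1},
    {"delta_pos": [-0.14, 0.232, -0.1867], "turn": [0, 0, 0.1222], "fingers": 1},
    {"delta_pos": [-0.14, 0.232, -0.1867], "turn": [0, 0, 0.1222], "fingers": 1},
    {"delta_pos": [-0.14, 0.232, -0.1867], "turn": [0, 0, 0.1222], "fingers": 1}
  ]
}}

```text
clock: 4.1
position: [0.6204, -0.0585, 0.1682]
ee_rot: [0.728, 0.686, -0.0, -0.0]
ft_force: [0.1, 1.0, -3.4]
grip_width: 0.294
grasp_force: 51.1
```

```bash
python3 - <<'E'
from h import *
t=camera("top");s=camera("side")
save("pics/a.png",t,lambda i:np.hstack([cv2.resize(i[110:230,200:360],(400,300),interpolation=2),cv2.resize(s["color"][120:300,160:340,::-1],(400,300),interpolation=2)]))
go(.622,-.059,.104,86.5)
E
```

```text
clk 4.2 pos [ 0.6207 -0.0588  0.1685] yaw 86.6 q [ 0.54  0.47 -0.68  1.54  0.3   1.24 -0.25] w 0.295 gf 51.1 F [ 0.3 -0.5 -3. ] 
 dpos [-0.0001  0.0013  0.0645] turn [0.0002 0.0006 0.0009]
```

View pics/a.png

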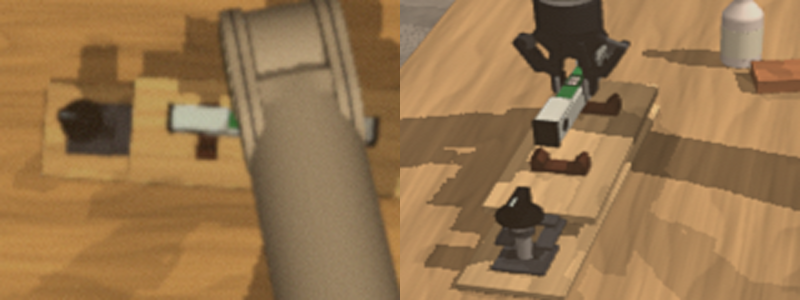

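The level hangs aligned over both saddles. I lower it with a 0.049 rad pitch to match the shelf's sag, in two stages.

To row units: 0.061 m is 0.0813, 0.059 m is 0.0787, -0.049 rad is -0.0156.

{"fn": "move_arm", "kwargs": {
  "plan": [
    {"delta_pos": [0, 0.002, 0.0267], "turn": [0, -0.0156, 0], "fingers": 1},
    {"delta_pos": [0, 0.002, 0.048], "turn": [0, -0.0156, 0], "fingers": 1},
    {"delta_pos": [0, 0.002, 0.0613], "turn": [0, -0.0156, 0], "fingers": 1},
    {"delta_pos": [0, 0.002, 0.072], "turn": [0, -0.0156, 0], "fingers": 1},
    {"delta_pos": [0, 0.002, 0.0787], "turn": [0, -0.0156, 0], "fingers": 1},
    {"delta_pos": [0, 0.002, 0.0813], "turn": [0, -0.0156, 0], "fingers": 1},
    {"delta_pos": [0, 0.002, 0.0813], "turn": [0, -0.0156, 0], "fingers": 1}
  ]
}}

```text
clock: 5.08
position: [0.623, -0.0591, 0.1072]
ee_rot: [0.728, 0.685, -0.018, 0.017]
ft_force: [-0.3, -0.2, -2.6]
grip_width: 0.298
grasp_force: 51.0
```

```bash
python3 - <<'E'
from h import *
t=camera("top");s=camera("side")
save("pics/b.png",t,lambda i:np.hstack([cv2.resize(i[110:230,200:360],(400,300),interpolation=2),cv2.resize(s["color"][140:260,180:300,::-1],(400,400),interpolation=2)[:300]]))
go(.622,-.059,.104,86.5)
E
```

```text
clk 5.17 pos [ 0.6231 -0.0591  0.1074] yaw 86.5 q [ 0.48  0.53 -0.64  1.59  0.39  1.15 -0.32] w 0.295 gf 51.0 F [ 0.7 -0.2 -3.8] 
 dpos [ 0.0002 -0.0011  0.0034] turn [0.0006 0.0491 0.0001]
```

View pics/b.png

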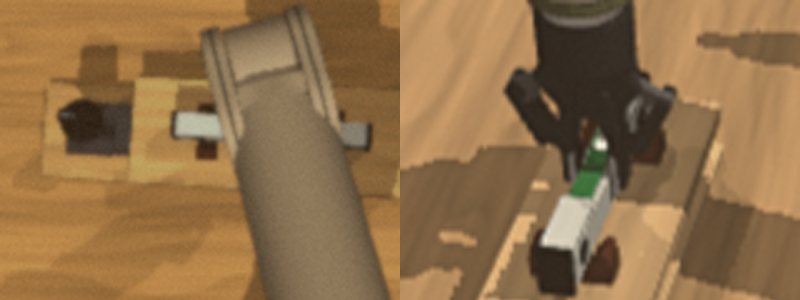

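The level stands between the cheeks, about 2 mm off at most, and there is no contact force. I continue down until it touches.

To row units: 0.0035 m is 0.0047, 0.002 m is 0.0027.

{"fn": "move_arm", "kwargs": {
  "plan": [
    {"delta_pos": [0, -0.0007, 0.0027], "turn": [0, 0, 0], "fingers": 1},
    {"delta_pos": [0, -0.0007, 0.0047], "turn": [0, 0, 0], "fingers": 1},
    {"delta_pos": [0, -0.0007, 0.0047], "turn": [0, 0, 0], "fingers": 1}
  ]
}}

```text
clock: 5.55
position: [0.6226, -0.0591, 0.105]
ee_rot: [0.728, 0.685, -0.018, 0.017]
ft_force: [-5.9, 0.0, 9.0]
grip_width: 0.296
grasp_force: 52.8
```

Contact is at about the expected floor height (0.105). I open gently and retreat upward.

To row units: 0.2 m is 0.2667, 0.16 m is 0.2133, 0.066 rad is 0.021.

{"fn": "move_arm", "kwargs": {
  "plan": [
    {"delta_pos": [0, -0.0007, 0], "turn": [0, 0, 0], "fingers": 0.6},
    {"delta_pos": [0, -0.0007, 0], "turn": [0, 0, 0], "fingers": 0.4},
    {"delta_pos": [0, -0.0007, 0], "turn": [0, 0, 0], "fingers": 0.4},
    {"delta_pos": [0, -0.0007, -0.0267], "turn": [0, 0, 0], "fingers": 0.4},
    {"delta_pos": [0, 0, -0.08], "turn": [0, 0, 0], "fingers": 0.4},
    {"delta_pos": [0, 0, -0.1333], "turn": [0, 0.0156, 0], "fingers": 0.4},
    {"delta_pos": [0.0667, 0, -0.16], "turn": [0, 0.0156, 0], "fingers": 0.4},
    {"delta_pos": [0.1333, 0.0067, -0.16], "turn": [0, 0.0156, 0.0095], "fingers": 0.4},
    {"delta_pos": [0.2133, 0.0067, -0.16], "turn": [0, 0.0156, 0.0191], "fingers": 0.4},
    {"delta_pos": [0.2667, 0.0067, -0.16], "turn": [0, 0.0156, 0.021], "fingers": 0.4},
    {"delta_pos": [0.2667, 0.0067, -0.16], "turn": [0, 0.0156, 0.021], "fingers": 0.4}
  ]
}}

```text
clock: 6.92
position: [0.6389, 0.1508, 0.215]
ee_rot: [0.748, 0.663, 0.002, -0.0]
ft_force: [0.6, -1.4, 0.4]
grip_width: 0.6
grasp_force: 0.0
```

```bash
python3 - <<'E'
from h import *
import pickle
t=camera("top");s=camera("side"); pickle.dump({"top":t,"side":s},open("c1.pkl","wb"))
save("pics/c.png",t,lambda i:np.hstack([cv2.resize(i[110:230,200:360],(400,300),interpolation=2),cv2.resize(s["color"][140:290,180:330,::-1],(400,400),interpolation=2)[:300]]))
go(.6355,.1648,.127,82.7)
E
```

```text
clk 7.03 pos [0.64   0.1458 0.2146] yaw 82.8 q [ 0.21  0.51 -0.72  1.39  0.34  1.36 -0.64] w 0.599 gf 0.0 F [ 1.4 -0.2 -0.5] 
 dpos [ 0.0182 -0.0071  0.0876] turn [ 0.0026 -0.      0.0012]
```

View pics/c.png

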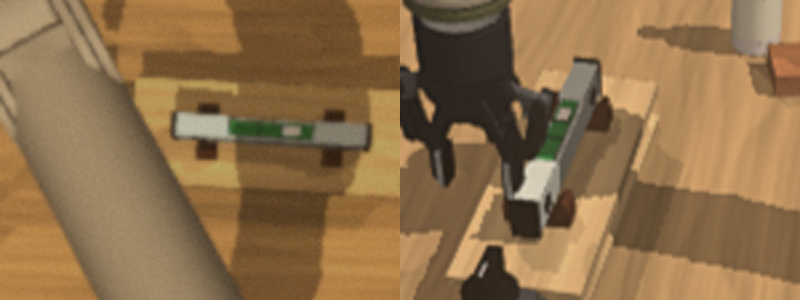

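The level sits upright in both saddles. In the crop, its ends are at 172 and 372 and the saddles' middle is at 270; the bubble is toward the hinge end. Next I move above the knob and down.

To row units: 0.086 m is 0.1147, 0.075 m is 0.1.

{"fn": "move_arm", "kwargs": {
  "plan": [
    {"delta_pos": [0.024, -0.0093, 0.0267], "turn": [0, 0, 0], "fingers": 0.4},
    {"delta_pos": [0.024, -0.0093, 0.0667], "turn": [0, 0, 0], "fingers": 0.4},
    {"delta_pos": [0.024, -0.0093, 0.1], "turn": [0, 0, 0], "fingers": 0.4},
    {"delta_pos": [0.024, -0.0093, 0.1147], "turn": [0, 0, 0], "fingers": 0.4},
    {"delta_pos": [0.024, -0.0093, 0.1147], "turn": [0, 0, 0], "fingers": 0.4},
    {"delta_pos": [0.024, -0.0093, 0.1147], "turn": [0, 0, 0], "fingers": 0.4}
  ],
  "force": 70
}}

```text
clock: 7.78
position: [0.636, 0.1643, 0.1289]
ee_rot: [0.751, 0.661, 0.001, 0.001]
ft_force: [0.0, -0.7, 0.4]
grip_width: 0.601
grasp_force: 0.0
```

```bash
python3 - <<'E'
from h import *
s=camera("side");t=camera("top")
save("pics/d.png",s,lambda i:np.hstack([cv2.resize(i[180:300,170:290],(400,400),interpolation=2),cv2.resize(t["color"][110:200,200:290,::-1],(400,400),interpolation=2)]))
go(.6355,.1648,.128,82.7)
E
```

```text
clk 7.88 pos [0.6359 0.1645 0.1288] yaw 82.7 q [ 0.18  0.58 -0.7   1.48  0.39  1.21 -0.7 ] w 0.601 gf 0.0 F [ 0.5  0.5 -0.5] 
 dpos [ 0.0002 -0.0004  0.0008] turn [ 0.0033 -0.0005  0.0001]
```

View pics/d.png

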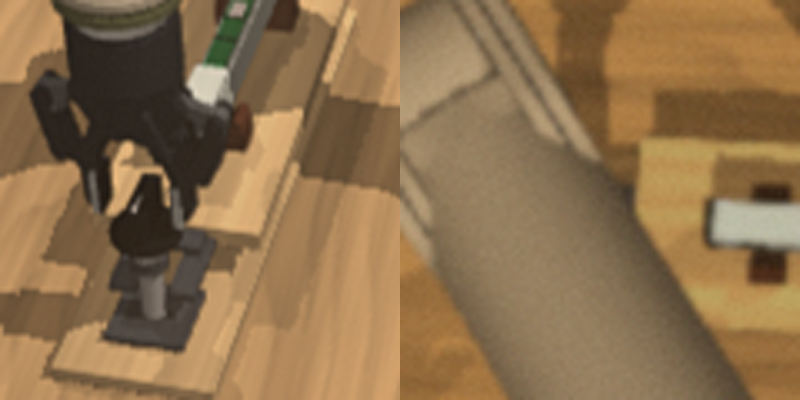

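The fingers straddle the bar, so I close them.

{"fn": "move_arm", "kwargs": {
  "plan": [
    {"delta_pos": [0, 0, 0], "turn": [0, 0, 0], "fingers": 0.7},
    {"delta_pos": [0, 0, 0], "turn": [0, 0, 0], "fingers": 1},
    {"delta_pos": [0, 0, 0], "turn": [0, 0, 0], "fingers": 1},
    {"delta_pos": [0, 0, 0], "turn": [0, 0, 0], "fingers": 1},
    {"delta_pos": [0, 0, 0], "turn": [0, 0, 0], "fingers": 1}
  ],
  "force": 70
}}

```text
clock: 8.5
position: [0.6346, 0.165, 0.1275]
ee_rot: [0.75, 0.661, 0.0, 0.0]
ft_force: [-5.6, 0.4, 2.5]
grip_width: 0.173
grasp_force: 70.2
```

To row units: 0.011 m is 0.0147, 0.009 m is 0.012.

{"fn": "move_arm", "kwargs": {
  "plan": [
    {"delta_pos": [0, -0.0016, 0.004], "turn": [0, 0, 0], "fingers": 1},
    {"delta_pos": [0, -0.0016, 0.008], "turn": [0, 0, 0], "fingers": 1},
    {"delta_pos": [0, -0.0016, 0.012], "turn": [0, 0, 0], "fingers": 1},
    {"delta_pos": [0, -0.0016, 0.0147], "turn": [0, 0, 0], "fingers": 1},
    {"delta_pos": [0, -0.0016, 0.0147], "turn": [0, 0, 0], "fingers": 1},
    {"delta_pos": [0, -0.0016, 0.0147], "turn": [0, 0, 0], "fingers": 1}
  ]
}}

```text
clock: 9.25
position: [0.6346, 0.1652, 0.1199]
ee_rot: [0.751, 0.661, 0.001, 0.001]
ft_force: [-12.5, -2.6, 27.8]
grip_width: 0.173
grasp_force: 74.0
```

The knob travelled about 8 mm and the force rose to 28 N, so it is on its stop. I turn it clockwise in stages, easing the sideways load.

To row units: -0.0015 m is -0.002, -0.001 m is -0.0013, 0.5 rad is 0.1592.

{"fn": "move_arm", "kwargs": {
  "plan": [
    {"delta_pos": [0, -0.002, -0.0013], "turn": [0, 0, 0.0318], "fingers": 1},
    {"delta_pos": [0, -0.002, -0.0013], "turn": [0, 0, 0.0637], "fingers": 1},
    {"delta_pos": [0, -0.002, -0.0013], "turn": [0, 0, 0.0955], "fingers": 1},
    {"delta_pos": [0, -0.002, -0.0013], "turn": [0, 0, 0.1273], "fingers": 1},
    {"delta_pos": [0, -0.002, -0.0013], "turn": [0, 0, 0.1592], "fingers": 1},
    {"delta_pos": [0, -0.002, -0.0013], "turn": [0, 0, 0.1592], "fingers": 1},
    {"delta_pos": [0, -0.002, -0.0013], "turn": [0, 0, 0.1592], "fingers": 1}
  ]
}}

```text
clock: 10.12
position: [0.6338, 0.1653, 0.1201]
ee_rot: [0.891, 0.455, 0.002, 0.001]
ft_force: [-5.3, -0.8, 19.0]
grip_width: 0.176
grasp_force: 72.4
```

```bash
cat > b.py <<'E'
from h import *
import sys
t=camera("top"); s=camera("side")
# level axis: seat, dir from green mask in top, z=.075+.042
def meas(c,box,z):
    u0,v0,u1,v1=box; hsv=cv2.cvtColor(c["color"],cv2.COLOR_RGB2HSV)[v0:v1,u0:u1].astype(int)
    g=((hsv[...,0]>40)&(hsv[...,0]<90)&(hsv[...,1]>100)).astype(np.uint8)
    G=np.array([ray(c,u+u0,v+v0,z)[:2] for v,u in np.argwhere(g)])
    ax=np.array([np.cos(np.radians(86.6)),np.sin(np.radians(86.6))]); s=G@ax
    # bubble: bright, unsaturated pixels inside green's hull
    h=cv2.fillConvexPoly(np.zeros_like(g),cv2.convexHull(np.argwhere(g)[:,::-1].astype(np.int32)),1)
    b=(h>0)&(g==0)&(hsv[...,1]<90)&(hsv[...,2]>90)
    B=np.array([ray(c,u+u0,v+v0,z)[:2] for v,u in np.argwhere(b)]); sb=B@ax if len(B) else np.array([np.nan])
    lo,hi=np.percentile(s,[1,99]); print("green",(lo*1e3).round(1),(hi*1e3).round(1),"n",len(G),"bubble mean",(sb.mean()*1e3).round(1),"rng",(sb.min()*1e3).round(1),(sb.max()*1e3).round(1),"off",((sb.mean()-(lo+hi)/2)*1e3).round(1),len(B))
print("top");meas(t,(278,150,340,175),.117)
print("side");meas(s,(215,150,270,235),.117)
cv2.imwrite("pics/%s.png"%sys.argv[1],np.hstack([cv2.resize(t["color"][145:185,265:350,::-1],(390,184),interpolation=2),np.zeros((184,10,3),np.uint8)])) if 0 else cv2.imwrite("pics/%s.png"%sys.argv[1],np.hstack([cv2.resize(t["color"][140:190,265:345,::-1],(400,250),interpolation=2),cv2.resize(s["color"][160:235,190:310,::-1],(400,250),interpolation=2)]))
o=get_obs();print("torque",o["torque"].round(2));go(.6355,.1648,.12,82.7)
E
python3 b.py e
```

```text
top
green -68.1 24.4 n 120 bubble mean -34.9 rng -47.9 5.3 off -13.0 43
side
green -69.1 19.8 n 77 bubble mean -39.2 rng -50.8 -16.2 off -14.5 27
torque [-0.18  1.34  0.1 ]
clk 10.22 pos [0.6338 0.1653 0.12  ] yaw 54.1 q [ 0.11  0.56 -0.6   1.5   0.33  1.18 -1.17] w 0.169 gf 72.4 F [-5.7 -0.5 18.2] 
 dpos [0.0007 0.0017 0.    ] turn [ 0.0045 -0.0021 -0.4997]
```

View pics/e.png

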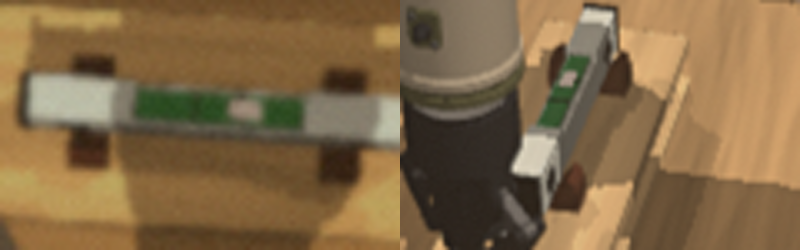

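The bubble is about 14 mm toward the hinge end: top crop bubble at 246, vial 135–303. It needs roughly 0.65 rad more.

To row units: -0.0005 m is -0.0007, 0.58 rad is 0.1846.

{"fn": "move_arm", "kwargs": {
  "plan": [
    {"delta_pos": [0, -0.0007, 0], "turn": [0, 0, 0.0318], "fingers": 1},
    {"delta_pos": [-0.0007, -0.0007, 0], "turn": [0, 0, 0.0637], "fingers": 1},
    {"delta_pos": [-0.0007, -0.0007, 0], "turn": [0, 0, 0.0955], "fingers": 1},
    {"delta_pos": [-0.0007, -0.0007, 0], "turn": [0, 0, 0.1273], "fingers": 1},
    {"delta_pos": [-0.0007, -0.0007, 0], "turn": [0, 0, 0.1592], "fingers": 1},
    {"delta_pos": [-0.0007, -0.0007, 0], "turn": [0, 0, 0.1846], "fingers": 1},
    {"delta_pos": [-0.0007, -0.0007, 0], "turn": [0, 0, 0.1846], "fingers": 1},
    {"delta_pos": [-0.0007, -0.0007, 0], "turn": [0, 0, 0.1846], "fingers": 1},
    {"delta_pos": [-0.0007, -0.0007, 0], "turn": [0, 0, 0.1846], "fingers": 1},
    {"delta_pos": [-0.0007, -0.0007, 0], "turn": [0, 0, 0.1846], "fingers": 1},
    {"delta_pos": [-0.0007, -0.0007, 0], "turn": [0, 0, 0.1846], "fingers": 1},
    {"delta_pos": [-0.0007, -0.0007, 0], "turn": [0, 0, 0.1846], "fingers": 1}
  ]
}}

```text
clock: 11.72
position: [0.6331, 0.1657, 0.1201]
ee_rot: [0.983, 0.181, 0.003, -0.0]
ft_force: [-4.5, 2.0, 18.0]
grip_width: 0.175
grasp_force: 72.2
```

{"fn": "move_arm", "kwargs": {
  "plan": [
    {"delta_pos": [0, 0, 0], "turn": [0, 0, 0], "fingers": 1},
    {"delta_pos": [0, 0, 0], "turn": [0, 0, 0], "fingers": 1},
    {"delta_pos": [0, 0, 0], "turn": [0, 0, 0], "fingers": 1},
    {"delta_pos": [0, 0, 0], "turn": [0, 0, 0], "fingers": 1},
    {"delta_pos": [0, 0, 0], "turn": [0, 0, 0], "fingers": 1},
    {"delta_pos": [0, 0, 0], "turn": [0, 0, 0], "fingers": 1},
    {"delta_pos": [0, 0, 0], "turn": [0, 0, 0], "fingers": 1},
    {"delta_pos": [0, 0, 0], "turn": [0, 0, 0], "fingers": 1}
  ]
}}

```text
clock: 12.72
position: [0.6331, 0.1657, 0.1201]
ee_rot: [0.983, 0.181, 0.003, -0.0]
ft_force: [-5.7, 1.4, 18.4]
grip_width: 0.177
grasp_force: 72.2
```

```bash
python3 b.py f
```

```text
top
green -71.0 22.5 n 118 bubble mean -22.4 rng -50.0 -6.3 off 1.8 42
side
green -74.3 13.2 n 71 bubble mean -31.5 rng -41.3 -21.1 off -0.9 24
torque [0.26 1.07 0.11]
clk 12.82 pos [0.6331 0.1657 0.1201] yaw 20.9 q [ 0.04  0.54 -0.49  1.51  0.27  1.16 -1.71] w 0.172 gf 72.2 F [-5.2  0.6 17.2] 
 dpos [0.0019 0.0017 0.0001] turn [ 0.0035 -0.0044 -1.0792]
```

View pics/f.png

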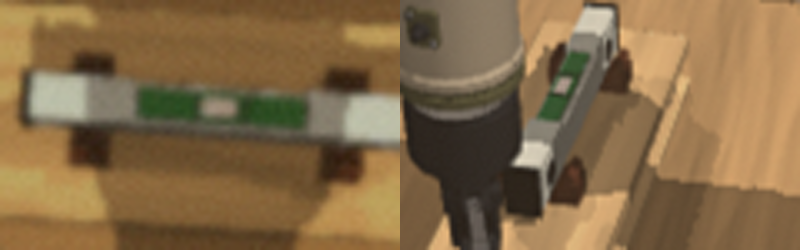

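The bubble is nearly centred: 218 against the vial's middle at 222 in the top crop. I refine this with a sub-pixel greenness profile averaged over frames.

```bash
cat > p.py <<'E'
from h import *
ax=np.array([np.cos(np.radians(86.6)),np.sin(np.radians(86.6))]); nx=np.array([ax[1],-ax[0]])
for n,box in (("top",(275,145,345,180)),("side",(210,155,275,240))):
    cs=[camera(n) for _ in range(5)]; c=cs[0]; u0,v0,u1,v1=box
    I=np.mean([q["color"].astype(float) for q in cs],0)[v0:v1,u0:u1]
    G=(I[...,1]-I[...,0])                       # greenness: vial high, bubble/aluminium low
    P=np.array([[ray(c,u,v,.117)[:2] for u in range(u0,u1)] for v in range(v0,v1)])
    s=P@ax*1e3; w=P@nx*1e3; m=G>0.5*np.percentile(G,98); w0=np.median(w[m])
    # interpolate along centre line by resampling pixels
    S=np.arange(-100,60,.5); X=np.array([pix(c,np.r_[ax*a/1e3+nx*w0/1e3,.117]) for a in S]).astype(np.float32)
    f=cv2.remap(G.astype(np.float32),X[:,0]-u0,X[:,1]-v0,cv2.INTER_LINEAR).ravel()
    T=(np.percentile(f,90)+np.median(f[:20]))/2
    k=np.flatnonzero(np.diff((f>T).astype(int))); e=[S[i]+.5*(T-f[i])/(f[i+1]-f[i]) for i in k]
    print(n,"w0",w0.round(1),"edges",np.round(e,1)); 
    if len(e)>=4: e=e if len(e)==4 else [e[0],e[1],e[-2],e[-1]]; print("  vial",round(e[3]-e[0],1),"bubble len",round(e[2]-e[1],1),"offset",round((e[1]+e[2]-e[0]-e[3])/2,1))
print(get_obs()["clock"])
E
python3 p.py
```

```text
top w0 626.4 edges [-72.  -35.7  -9.2  23.8]
  vial 95.8 bubble len 26.6 offset 1.7
side w0 626.8 edges [-77.8 -46.2 -16.1  17.3]
  vial 95.1 bubble len 30.1 offset -0.9
13.325
```

The top view reads +1.7 mm and the side view -0.9 mm, both within tolerance. I nudge back 0.04 rad toward the middle, let it settle, and check again.

To row units: -0.04 rad is -0.0127.

{"fn": "move_arm", "kwargs": {
  "plan": [
    {"delta_pos": [0, 0, 0], "turn": [0, 0, -0.0127], "fingers": 1},
    {"delta_pos": [0, 0, 0], "turn": [0, 0, -0.0127], "fingers": 1},
    {"delta_pos": [0, 0, 0], "turn": [0, 0, -0.0127], "fingers": 1},
    {"delta_pos": [0, 0, 0], "turn": [0, 0, -0.0127], "fingers": 1},
    {"delta_pos": [0, 0, 0], "turn": [0, 0, -0.0127], "fingers": 1},
    {"delta_pos": [0, 0, 0], "turn": [0, 0, -0.0127], "fingers": 1},
    {"delta_pos": [0, 0, 0], "turn": [0, 0, -0.0127], "fingers": 1},
    {"delta_pos": [0, 0, 0], "turn": [0, 0, -0.0127], "fingers": 1},
    {"delta_pos": [0, 0, 0], "turn": [0, 0, -0.0127], "fingers": 1},
    {"delta_pos": [0, 0, 0], "turn": [0, 0, -0.0127], "fingers": 1},
    {"delta_pos": [0, 0, 0], "turn": [0, 0, -0.0127], "fingers": 1},
    {"delta_pos": [0, 0, 0], "turn": [0, 0, -0.0127], "fingers": 1}
  ]
}}

```text
clock: 14.82
position: [0.6331, 0.1657, 0.1201]
ee_rot: [0.98, 0.201, 0.003, -0.0]
ft_force: [-5.1, 1.4, 16.5]
grip_width: 0.171
grasp_force: 72.3
```

```bash
python3 p.py; python3 -c "
from h import *
go(.6331,.1657,.12,20.9)"
```

```text
top w0 626.6 edges [-72.  -37.   -9.9  23.9]
  vial 96.0 bubble len 27.1 offset 0.6
side w0 626.9 edges [-77.7 -45.8 -16.5  17.1]
  vial 94.8 bubble len 29.3 offset -0.9
15.325
clk 15.32 pos [0.6332 0.1657 0.1201] yaw 23.2 q [ 0.04  0.54 -0.5   1.51  0.27  1.16 -1.67] w 0.171 gf 72.3 F [-4.8  1.3 17.7] 
 dpos [-0.     -0.      0.0001] turn [ 0.001  -0.0054  0.0394]
```

The bubble is centred within about 1 mm in both views, and the knob is held down on its stop at 17 N (spring 6 N). I hand in.

```bash
python3 -c "
from workcell import hand_in
print(hand_in())"
```

```text
the job is handed in; nothing more can be done
None
```

The job is handed in at about 15 s on the clock: the level rests in both saddles with its bubble centred within about 1 mm, and the gripper is still holding the knob pressed down and turned.

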